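Cover the measuring jug, then push-and-turn the acid bottle open and hold its cap

ROBOT

A 7-joint arm with a two-finger parallel gripper is mounted at the origin on a cart in front of the work surface, level with it; the furniture and walls round the work are solid. World frame = base frame: x ahead of the robot, y to its left, z up, the work surface at z = 0. Lengths are in mm, angles in rad, forces in N, time in s.
With the tool pointing down it reaches from about 425 to 875 mm from the base axis. Payload 8.4 kg.
Tool frame: the origin (TCP) lies on the front face of the gripper's body, between the roots of the fingers; the fingertips stand 70 mm ahead of it and the grasp point (between the pads) lies 51 mm ahead of it; z points along the fingers, y is the line along which they close (so a half turn about z gives the same grasp; the last joint's range is limited). The gripper opens to 87 mm and grips with 3 to 60 N. Pads are 19 mm wide; open, the fingers measure 117 mm over their backs; the gripper's body (75 mm by 190 mm) begins 51 mm behind the grasp point.
Start: joints at [-1.241, 0.333, 0.04, 1.465, -0.013, 1.343, -0.059], TCP at [270.256, 591.125, 292.246] pointing down, gripper open.
Joint ranges: [-2.58, 2.58], [-0.38, 2.09], [-1.3, 1.39], [0.25, 2.4], [-1.5, 4.64], [0.08, 2.09], [-2.65, 2.65]. Speed limits (rad/s): [2.22, 2.22, 2.79, 2.79, 3.14, 3.14, 3.14].

INTERFACE

Orientations are given as a unit quaternion [w, x, y, z].
In Python, from bench import ctrl, camera, order, models gives the robot as it stands. The module is installed in compiled form; this text tells all that it offers.
- The arm moves only by the tool jog_arm, never from a script. Its argument "increments" is text: rows parted by semicolons, each of 7 numbers parted by spaces: the shift along the tool's x, y, z in mm, then the turn, a rotation vector about the tool's x, y, z in rad, then the opening, from -1 (shut) to 1 (fully open). A call has 1 to 20 rows; each row is the pose to reach, as a shift and turn from the pose commanded when the call began, along the tool's axes at that moment; what a row does not reach only later rows make up. A row lasts 1/8 s, in which the tool goes at most 62.5 mm and 10.7 degrees, less where a joint would pass 70% of its speed; a pose out of reach is approached as far as the arm can. A call with a gripper value outside its range is refused whole. The fingers move at their own pace and stop on an object; "force" is the grip in N (left out, the last holds). Time passes only in rows, so rows that repeat a pose let the fingers close. It gives the time, the measured TCP pose, the force, the opening and the grip force at its end, in the units of the state.
- ctrl.get_obs(): the state, without advancing time (a new reading comes with each control period).
- camera(name): name is "scene" or "top" or "wrist"; returns a dict with "img" (384x512x3 uint8, blue, green, red), "intrinsics" (3x3 intrinsics, pixels), "R" (3x3) and "t" (3): a world point X has camera coordinates R X + t; the wrist camera has in their place "mount" (4x4, takes a point from camera to tool coordinates, whose origin is the TCP and whose axes are the flange's). Camera axes: x right, y down, z forward; pixel columns grow to the right and rows downward; lengths in mm; the calibration is good to about 2 mm. A picture is of the moment at which its call begins: read the wrist's pose just before it. There is no depth.
- order.sign_off(): hands the job in; it is judged then, once.
Trained networks look in the newest picture that a camera, given by its name, has taken for a name from the list of things; names that differ only in an ending like _2 or _b are one class to them, and where a whole thing is asked for, a point or a joint stands for the part that bears it (a point fixed in the world has none). Each returns a list of dicts, best first, with "conf" (0 to 1); they miss things now and then, are a little off and sometimes report something else, mostly with a low value. They report only what shows in the picture. A call takes as long as a camera call.
- models.regions_of(name, camera): "region" (384x512 bool, what is visible of it).
- models.place_of(name, camera): "centre" ([x, y, z] in mm, in world coordinates, good to about 4 mm: a listed point, or the origin of a listed thing).
The state is a dict: "clock": time; "qpos": joint angles; "joint_vel": joint speeds; "tau": joint torques, N m; "tcp_pos": TCP position; "tcp_rot": TCP orientation; "wrist_force": force on the tool from outside, world axes, zero at the start; "moment": the same for the moment, N m; "grip_width": finger opening in mm; "finger_force": force on a finger pad.
Only numpy, scipy, OpenCV 4.12 (cv2) and the standard library are available. Lean on these libraries where they do the work, as an engineer would, in place of code of your own. Each camera call takes 0.05 s, during which the arm holds its last target. There are 200 camera calls.

TASK

Get ready to dose acid: pick up the grey splash lid by its collar and set it gently on the measuring jug so that it sits fully home and level on the rim, and let go of it. Then open the square acid bottle where it stands in its caddy: grip its safety cap, push it down against its spring, turn it about a sixth of a turn anticlockwise (seen from above) while it is pushed down, and lift it free. Finish still holding the cap level about 8 cm above the bottle's neck - it drips, so it is never laid down - with the bottle left in its caddy, the jug covered, and the vials, timer, snips and tape left alone.

Things in the scene. Friction and masses are not known exactly. Their poses are not given: they have to be found in the camera images.
- lid: Loose grey round splash lid, 40 mm high, 80 g, flat on the bench. Origin: centre of its underside. From below: plug 98 mm across, 10 mm deep, foot chamfered to 92 mm, that drops into the jug's mouth; flange 124 mm across, 10 to 13.5 mm up; upright collar 40 mm across, 13.5 to 39.5 mm up, the grip (pouring hole in it). Seated on the jug its origin lies 10 mm below point jug_rim, on its axis.
- jug: Loose white measuring jug, 121 mm high, 220 g, round mouth 114 mm outside, standing upright on the bench, empty. Its handle is along its own -y, up to 77 mm from the origin. Origin on the underside, 20 mm off the mouth's axis (see point jug_rim).
- jug_rim (a point): Centre of the jug's round mouth (about 103 mm wide inside), at the height of the rim, 121 mm above the bench.
- caddy: Grey bottle holder fixed to the bench, foot 112 x 112 x 6 mm, square pocket 83 x 83 mm inside with walls up to 51 mm, so that the bottle standing in it cannot turn. Origin: centre of its underside, z up, sides along x and y.
- bottle: Loose square white bottle, 80 x 80 mm, 0.8 kg, standing in the caddy's pocket (its underside is 6 mm above the bench). Origin: centre of its underside. Body up to 104 mm, sloping shoulder up to 118 mm, then a round neck 34 mm across with three lugs, 44 mm across the lugs, up to 150 mm.
- neck (a point): Centre of the top of the bottle's neck (150 mm above the bottle's underside).
- cap: Loose black ribbed push-and-turn cap on the bottle, 55 mm across, 33 mm high, 35 g. Origin: centre of its open underside, z up. Closed, the origin is 19 mm below point neck, the top 170 mm above the bench; 10 mm of air under the skirt. Inner tabs hook under the neck's lugs: pulled without push and turn, it takes the bottle along. After the turn it lifts straight off.
- liner (a joint): How far the cap is pushed down on the spring inside it, m: 0 released, 0.006 fully down. It starts to move at 5 N; 9.5 N push it 5 mm; stop at 6 mm (10.4 N). Down 4 mm or more the cap turns freely anticlockwise seen from above (clockwise is blocked); turned 40 to 80 degrees from closed (best 60 = 1.05 rad) it is free to lift, pushed or not. Joint of the cap.
- vial_a: Small upright screw-top vial, 25 mm across, 64 mm high, origin under its centre; leave alone.
- vial_b: Second such vial; leave alone.
- timer: White bench timer 64 x 70 x 21 mm lying near the front edge; leave alone.
- snips: Snips 34 x 159 x 13 mm lying near the front edge; leave alone.
- tape: Tape roll 102 mm across, 24 mm high, lying flat at the left; leave alone.

How it is judged (in metres and radians):
On the way, in this order (a step that is already met when the one before it is completed fails the run):
1. lid home and level on the jug, let go, bottle still closed (horizontal distance between lid and jug_rim below 0.008 m and z of lid in the frame of jug_rim between -0.013 and -0.007 m and angle between lid's own z axis and vertical below 0.04 rad and contact force between the fingers and lid below 0.1 N and z of cap in the frame of neck below -0.012 m), for 0.2 s.
2. the gripped cap is pushed down against its spring (value of joint liner above 0.0025 m and contact force between the fingers and cap above 1 N), for 0.1 s.
At the end, for the whole second after the job is handed in: Cap gripped, still, level within 17 deg, its underside 25-140 mm above the neck top, within 40 mm of its axis, touching only the fingers; bottle upright on its caddy floor; jug upright, lid let go, on axis within 8 mm, plug home (7-13 mm in), level within 2.3 deg (z of cap in the frame of neck between 0.025 and 0.14 m and horizontal distance between cap and neck below 0.04 m and angle between cap's own z axis and vertical below 0.3 rad and linear speed of cap below 0.03 m/s and contact force between the fingers and cap above 1 N and contact force between cap and bottle below 0.1 N and z of bottle in the frame of caddy below 0.009 m and horizontal distance between bottle and caddy below 0.006 m and angle between each of bottle, lid, jug's own z axis and vertical below 0.04 rad and horizontal distance between lid and jug_rim below 0.008 m and z of lid in the frame of jug_rim between -0.013 and -0.007 m and contact force between the fingers and lid below 0.1 N); the arm keeps its last pose, push and grip.
It fails at once if the bottle is pulled up out of its caddy or tipped (z of bottle in the frame of caddy above 0.021 m or angle between bottle's own z axis and vertical above 0.15 rad).
It fails at once if the lid is dropped or thrown (linear speed of lid above 0.6 m/s and contact force between the fingers and lid below 0.05 N).
It fails at once if a bystander (vial, timer, snips or tape) is disturbed by more than 3 cm (distance of any of vial_a, vial_b, timer, snips, tape from where it was at the start of the episode above 0.03 m).
It also fails if it takes over 67 s, if anything falls off the work surface, if the arm or the gripper's body presses on something with over 40 N, if the wrist force passes 120 N, or if a joint passes its speed limit or range.

## Working session

There is one attempt and no reset: what is moved stays moved. The work goes in short steps, Python scripts to look and compute and a tool call to move; the robot and the scene stay as the last step left them, time stands still between calls to the robot, and variables do not carry over. Pictures are saved under pics/ and viewed, at most 10 in all, crops included, and the job is handed in when it is done.

Besides the shell and the picture viewer there is one more tool, called after ">>>" as name(argument=value, ...) on one line, values as JSON. jog_arm: Moves the arm, as the interface text tells. Its arguments: {"type":"object","properties":{"increments":{"type":"string"},"force":{"type":"number"}},"required":["increments"]}

```bash
mkdir -p pics
python3 - <<'E'
from bench import ctrl,camera,models
import cv2,numpy as np
for c in ["scene","top"]:
    d=camera(c); cv2.imwrite(f"pics/{c}0.png",d["img"])
    for n in ["lid","jug","jug_rim","caddy","bottle","neck","cap","vial_a","timer","snips","tape"]:
        print(c,n,[(np.round(r["centre"]).tolist(),round(r["conf"],2)) for r in models.place_of(n,c)][:3])
o=ctrl.get_obs();print(o)
a=cv2.imread("pics/scene0.png");b=cv2.imread("pics/top0.png");cv2.imwrite("pics/both.png",cv2.resize(np.vstack([a,b]),(400,600)))
E
```

```text
scene lid [([530.0, 266.0, 0.0], 0.9)]
scene jug [([532.0, -230.0, -2.0], 0.92)]
scene jug_rim []
scene caddy [([560.0, 23.0, -2.0], 0.62)]
scene bottle [([562.0, 20.0, 7.0], 0.97)]
scene neck [([558.0, 19.0, 156.0], 0.66), ([561.0, 23.0, -2.0], 0.17)]
scene cap [([558.0, 19.0, 136.0], 0.85)]
scene vial_a [([566.0, 158.0, 2.0], 0.64), ([639.0, -91.0, -2.0], 0.49)]
scene timer [([374.0, 168.0, -1.0], 0.93)]
scene snips [([369.0, -76.0, -1.0], 0.66)]
scene tape [([465.0, 456.0, 1.0], 0.52)]
top lid [([533.0, 263.0, -1.0], 0.97)]
top jug [([532.0, -232.0, -1.0], 0.9)]
top jug_rim [([512.0, -220.0, 121.0], 0.59)]
top caddy [([563.0, 22.0, -5.0], 0.8)]
top bottle []
top neck [([560.0, 30.0, 156.0], 0.98)]
top cap [([562.0, 26.0, 137.0], 0.68), ([379.0, 166.0, 4.0], 0.31)]
top vial_a [([636.0, -94.0, 4.0], 0.67), ([562.0, 19.0, -5.0], 0.66), ([568.0, 153.0, 0.0], 0.43)]
top timer [([381.0, 168.0, -0.0], 0.9), ([565.0, 23.0, -4.0], 0.19)]
top snips [([372.0, -79.0, -3.0], 0.57)]
top tape [([469.0, 458.0, -2.0], 0.57)]
{'clock': 1.2, 'qpos': array([-1.24118212,  0.3331723 ,  0.03990416,  1.46540149, -0.01339239,
        1.34329786, -0.05853202]), 'joint_vel': array([-8.01640281e-04, -6.80491401e-04, -2.68969349e-06,  7.89657488e-04,
       -8.99266040e-04, -1.15538813e-03, -1.03865562e-03]), 'tau': array([ 1.93594482e-03, -6.56146502e+01,  1.33395296e+00, -4.04026043e+01,
       -5.99660352e-02,  3.60258808e-02,  8.50087599e-05]), 'tcp_pos': array([270.27043368, 591.11758326, 292.26313893]), 'tcp_rot': array([-1.02270673e-06,  2.12799833e-01,  9.77095815e-01, -6.53665600e-06]), 'wrist_force': array([-1.14472868,  0.07130502, -0.25886321]), 'moment': array([-5.80671067e-05,  2.25561836e-02,  1.08858230e-02]), 'finger_force': 0.0, 'grip_width': 87.06224422068003}
```

View pics/both.png

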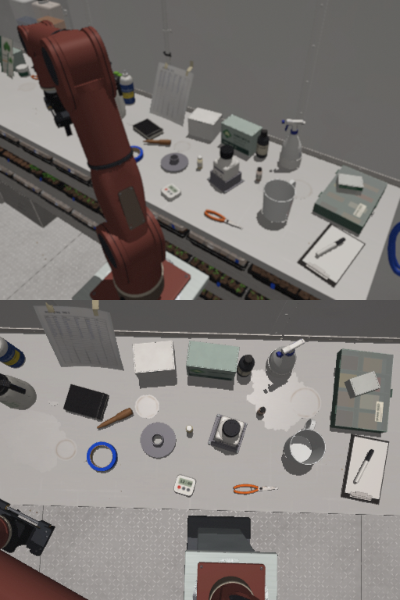

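View pics/top0.png

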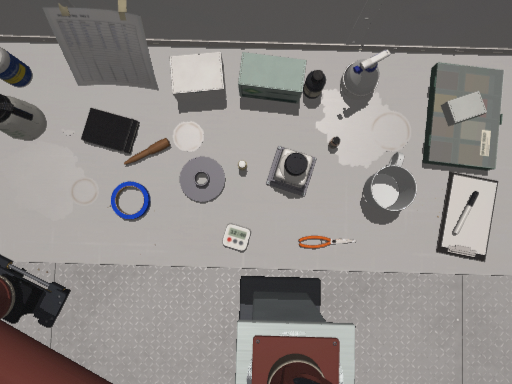

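```bash
cat > h.py <<'E'
from bench import ctrl,camera,models
import cv2,numpy as np,sys
from scipy.spatial.transform import Rotation as Ro
def pose():
    o=ctrl.get_obs(); w,x,y,z=o["tcp_rot"]; return o,o["tcp_pos"],Ro.from_quat([x,y,z,w]).as_matrix()
def to(x,y,z):
    o,p,R=pose(); print("shift",np.round(R.T@(np.array([x,y,z])-p),1),"tcp",np.round(p,1),"clock",o["clock"],"q",np.round(o["qpos"],2))
    yd=Ro.from_matrix(R).as_euler('xyz'); print("tool axes x",np.round(R[:,0],3),"y",np.round(R[:,1],3),"z",np.round(R[:,2],3))
def wrist(fn=None):
    o,p,R=pose(); d=camera("wrist"); 
    if fn: cv2.imwrite(fn,d["img"])
    M=d["mount"]; return d,R@M[:3,:3],R@M[:3,3]+p
def ray(d,Rc,c,u,v,z):
    r=Rc@np.linalg.solve(d["intrinsics"],[u,v,1.]); return c+r*(z-c[2])/r[2]
def px(d,Rc,c,X):
    q=d["intrinsics"]@(Rc.T@(np.array(X,float)-c)); return q[:2]/q[2]
E
python3 -c "
from h import *
to(532,264,200)"
```

```text
shift [-374.1 -188.6   92.3] tcp [270.3 591.1 292.3] clock 1.2 q [-1.24  0.33  0.04  1.47 -0.01  1.34 -0.06]
tool axes x [-0.909  0.416 -0.   ] y [ 0.416  0.909 -0.   ] z [-0. -0. -1.]
```

>>> jog_arm(increments="-60 -30 10 0 0 0 1;-110 -55 30 0 0 0 1;-160 -80 40 0 0 0 1;-210 -106 50 0 0 0 1;-260 -131 65 0 0 0 1;-310 -156 75 0 0 0 1;-350 -176 85 0 0 0 1;-374 -189 92 0 0 0 1;-374 -189 92 0 0 0 1;-374 -189 92 0 0 0 1")

```text
clock: 2.45
tcp_pos: [531.4, 264.6, 200.4]
tcp_rot: [-0.0, 0.212, 0.977, 0.0]
wrist_force: [-0.0, -0.6, 0.3]
grip_width: 86.8
finger_force: 0.0
```

Run:
```python
from h import *
d,Rc,c=wrist("pics/w1.png")
print(models.place_of("lid","wrist")[:2])
r=models.regions_of("lid","wrist"); 
if r:
    m=r[0]["region"].astype(np.uint8); ys,xs=np.nonzero(m); print(r[0]["conf"],xs.min(),xs.max(),ys.min(),ys.max())
    cn=max(cv2.findContours(m,0,1)[0],key=len); e=cv2.fitEllipse(cn); print(e); print(ray(d,Rc,c,*e[0],12))
print(c,px(d,Rc,c,[532,264,39.5]))
to(532,264,88)
```

```text
[{'centre': [530.8, 265.3, 0.5], 'conf': 0.66}]
0.69 195 317 122 239
((256.48504638671875, 180.2081298828125), (117.10414123535156, 121.30923461914062), 90.69026184082031)
[529.69831206 267.14419742  12.        ]
[462.55728293 296.71622779 292.10012044] [254.50656944 191.32466866]
shift [ -1.2  -0.7 112.5] tcp [531.2 265.1 200.5] clock 2.6 q [-0.75  0.29  0.25  1.73 -0.08  1.13  0.67]
tool axes x [-0.91   0.414  0.   ] y [0.414 0.91  0.001] z [ 0.     0.001 -1.   ]
```

View pics/w1.png

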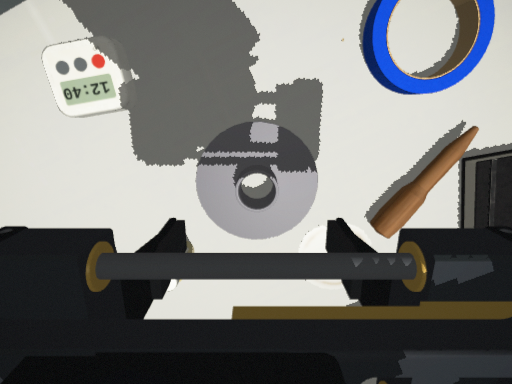

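>>> jog_arm(increments="2 1 30 0 0 0 1;2 1 60 0 0 0 1;2 1 85 0 0 0 1;2 1 105 0 0 0 1;2 1 112 0 0 0 1;2 1 112 0 0 0 -1;2 1 112 0 0 0 -1;2 1 112 0 0 0 -1;2 1 112 0 0 0 -1;2 1 112 0 0 0 -1;2 1 112 0 0 0 -1", force=12)

```text
clock: 3.98
tcp_pos: [530.4, 265.5, 88.4]
tcp_rot: [0.0, 0.213, 0.977, 0.0]
wrist_force: [-0.1, 0.1, 0.3]
grip_width: 39.8
finger_force: 12.0
```

>>> jog_arm(increments="0 0 -10 0 0 0 -1;0 0 -40 0 0 0 -1;0 0 -90 0 0 0 -1;0 0 -140 0 0 0 -1;0 0 -190 0 0 0 -1;-10 -24 -212 0 0 0 -1;-30 -70 -212 0 0 0 -1;-50 -120 -212 0 0 0 -1;-70 -170 -212 0 0 0 -1;-90 -220 -212 0 0 0 -1;-110 -270 -212 0 0 0 -1;-130 -320 -212 0 0 0 -1;-150 -365 -212 0 0 0 -1;-165 -400 -212 0 0 0 -1;-170 -415 -212 0 0 0 -1;-170 -415 -212 0 0 0 -1;-170 -415 -212 0 0 0 -1;-170 -415 -212 0 0 0 -1")

```text
clock: 6.22
tcp_pos: [512.8, -181.1, 300.3]
tcp_rot: [-0.0, 0.212, 0.977, 0.0]
wrist_force: [-0.1, -0.2, -0.5]
grip_width: 39.6
finger_force: 12.0
```

Run:
```python
from h import *
d,Rc,c=wrist("pics/w2.png")
print("lid",models.place_of("lid","wrist")[:2]);print(models.place_of("jug_rim","wrist")[:2],models.place_of("jug","wrist")[:2])
camera("top");print(models.place_of("jug_rim","top")[:2],models.place_of("jug","top")[:2])
camera("scene");print(models.place_of("jug_rim","scene")[:2],models.place_of("jug","scene")[:2])
print("cap etc",models.place_of("neck","scene")[:1],models.place_of("neck","top")[:1])
print(c,px(d,Rc,c,[512,-220,121]))
to(512,-220,300)
```

```text
lid [{'centre': [512.5, -179.2, 208.6], 'conf': 0.83}]
[{'centre': [563.1, 25.0, 138.4], 'conf': 0.26}] [{'centre': [568.2, 157.8, 4.5], 'conf': 0.6}, {'centre': [562.6, 23.6, 5.3], 'conf': 0.52}]
[{'centre': [377.6, 165.3, 1.1], 'conf': 0.6}] []
[] [{'centre': [531.2, -230.0, -0.2], 'conf': 0.82}]
cap etc [{'centre': [555.6, 20.5, 159.9], 'conf': 0.61}] [{'centre': [560.7, 25.3, 152.6], 'conf': 0.86}]
[ 443.93849464 -149.08188571  391.94657253] [219.07522999 199.84438868]
shift [-15.1 -34.1   0.3] tcp [ 512.5 -182.7  300.3] clock 6.825 q [-0.3   0.11  0.61  1.74 -0.07  1.31  1.47]
tool axes x [-0.909  0.416 -0.   ] y [ 0.416  0.909 -0.   ] z [ 0. -0. -1.]
```

View pics/w2.png

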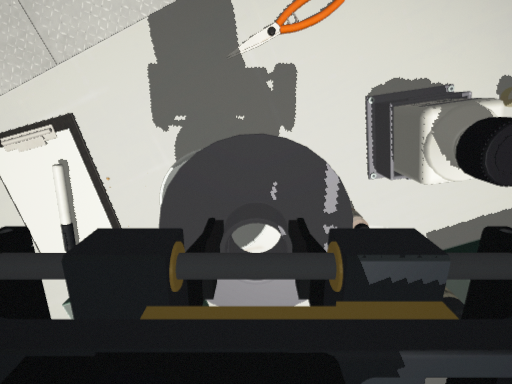

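>>> jog_arm(increments="-40 -12 0 0 0 0 -1;-80 -24 0 0 0 0 -1;-115 -34 0 0 0 0 -1;-125 -34 0 0 0 0 -1;-125 -34 0 0 0 0 -1;-125 -34 0 0 0 0 -1")

```text
clock: 7.58
tcp_pos: [611.5, -264.8, 300.4]
tcp_rot: [-0.0, 0.213, 0.977, 0.0]
wrist_force: [0.2, -0.6, -0.3]
grip_width: 39.7
finger_force: 12.0
```

Run:
```python
from h import *
d,Rc,c=wrist("pics/w3.png")
print("lid",models.place_of("lid","wrist")[:2]);print(models.place_of("jug_rim","wrist")[:2],models.place_of("jug","wrist")[:2])
im=d["img"].copy()
t=np.linspace(0,2*np.pi,60)
for col,cen in (((0,0,255),[512,-220]),):
    for r in (57,51.5):
        P=np.array([px(d,Rc,c,[cen[0]+r*np.cos(a),cen[1]+r*np.sin(a),121]) for a in t]); cv2.polylines(im,[np.int32(np.round(P))],True,col,1)
cv2.imwrite("pics/w3b.png",im)
to(512,-220,300)
```

```text
lid [{'centre': [612.0, -263.6, 211.3], 'conf': 0.86}]
[{'centre': [512.7, -226.1, 120.9], 'conf': 0.78}, {'centre': [528.6, -231.0, -0.1], 'conf': 0.38}] [{'centre': [530.4, -229.2, 1.9], 'conf': 0.89}]
shift [109.4  -0.5   0.7] tcp [ 611.7 -265.   300.7] clock 7.775 q [-0.13  0.41  0.65  1.43 -0.25  1.38  1.67]
tool axes x [-0.91   0.415 -0.   ] y [0.415 0.91  0.001] z [ 0.001  0.    -1.   ]
```

View pics/w3b.png

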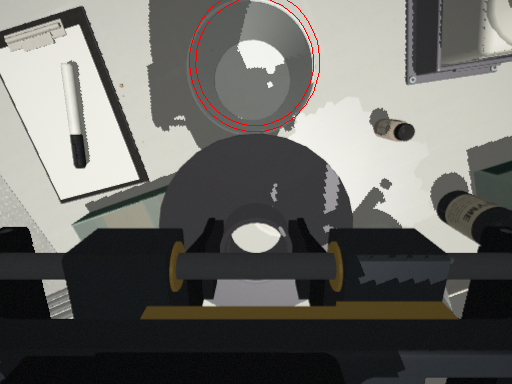

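Run:
```python
from h import *
from scipy.optimize import least_squares
d,Rc,c=wrist()
r=models.regions_of("jug","wrist")[0]; m=r["region"].astype(np.uint8)
cn=max(cv2.findContours(m,0,1)[0],key=len)[:,0,:]
P=np.array([ray(d,Rc,c,u,v,121)[:2] for u,v in cn if v>3])
for s in (1,):
    f=least_squares(lambda p:np.hypot(*(P-p[:2]).T)-p[2],[512,-222,57],loss="soft_l1",f_scale=1); print(f.x,np.percentile(np.abs(f.fun),[50,80,95]))
    f=least_squares(lambda p:np.hypot(*(P-p[:2]).T)-57,[512,-222],loss="soft_l1",f_scale=1);print(f.x)
# lid flange, top at z=212+13.5
o,p,R=pose(); m=models.regions_of("lid","wrist")[0]["region"].astype(np.uint8)
cn=max(cv2.findContours(m,0,1)[0],key=len)[:,0,:]
P=np.array([ray(d,Rc,c,u,v,300.3-88+13.5)[:2] for u,v in cn if v<215])
f=least_squares(lambda q:np.hypot(*(P-q[:2]).T)-q[2],[612,-264,62],loss="soft_l1",f_scale=1); print("lid",f.x,"tcp",p)
im=d["img"][0:150,150:360].copy(); cv2.imwrite("pics/c3.png",cv2.resize(im,None,fx=3.5,fy=3.5,interpolation=cv2.INTER_CUBIC))
```

```text
[ 514.45841392 -225.00854698   56.06573594] [0.2676718  0.55463753 1.19850423]
[ 514.14165178 -224.84083361]
lid [ 612.69347102 -264.85226213   60.50612755] tcp [ 611.84438605 -265.20640966  300.62417627]
```

View pics/c3.png

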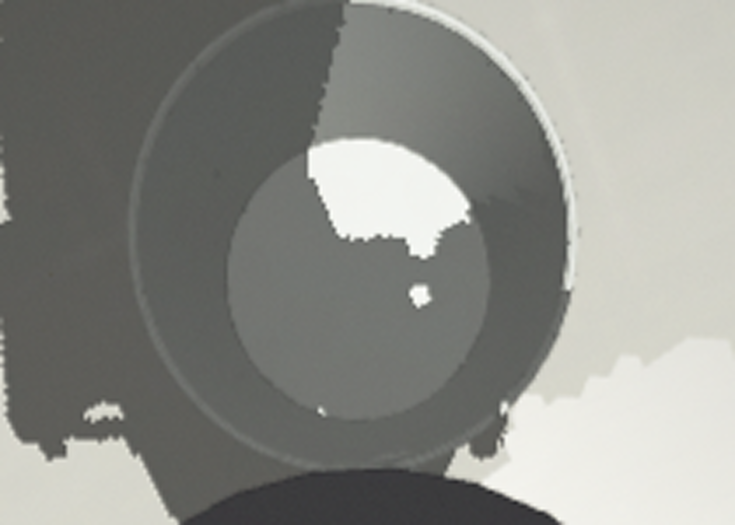

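>>> jog_arm(increments="40 -2 0 0 0 0 -1;80 -4 0 0 0 0 -1;106 -4.5 10 0 0 0 -1;106 -4.5 40 0 0 0 -1;106 -4.5 65 0 0 0 -1;106 -4.5 80 0 0 0 -1;106 -4.5 83 0 0 0 -1;106 -4.5 83 0 0 0 -1")

```text
clock: 8.93
tcp_pos: [514.0, -225.8, 217.8]
tcp_rot: [0.0, 0.213, 0.977, -0.0]
wrist_force: [0.1, -0.4, -0.4]
grip_width: 39.7
finger_force: 12.0
```

Run:
```python
from h import *
to(513.4,-225.2,200)
camera("top"); print(models.place_of("jug_rim","top")[:2],models.place_of("lid","top")[:2])
camera("scene"); d=camera("scene"); print(models.place_of("lid","scene")[:2],models.place_of("jug","scene")[:1])
cv2.imwrite("pics/s4.png",cv2.resize(d["img"][190:320,290:420],None,fx=4,fy=4))
```

```text
shift [ 0.8  0.3 17.8] tcp [ 514.  -225.8  217.8] clock 8.925 q [-0.23  0.23  0.65  1.81 -0.15  1.15  1.61]
tool axes x [-0.909  0.416 -0.001] y [ 0.416  0.909 -0.   ] z [ 0.001 -0.    -1.   ]
[] [{'centre': [518.1, -225.0, 127.4], 'conf': 0.61}]
[{'centre': [513.4, -223.5, 127.0], 'conf': 0.91}, {'centre': [561.8, 20.8, 5.5], 'conf': 0.24}] [{'centre': [532.2, -229.6, -1.5], 'conf': 0.86}]
```

View pics/s4.png

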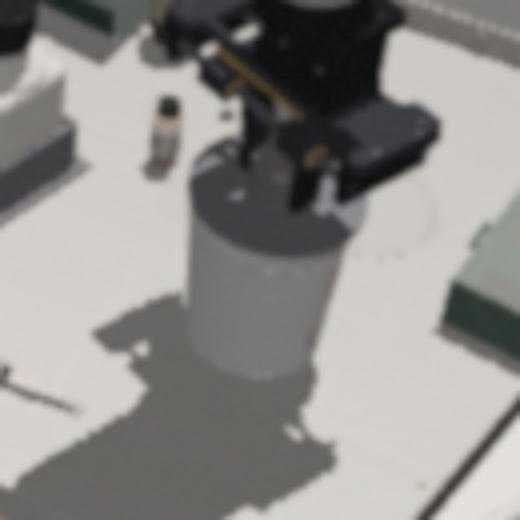

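>>> jog_arm(increments="0 0 4 0 0 0 -1;0 0 7 0 0 0 -1;0 0 10 0 0 0 -1;0 0 12 0 0 0 -1;0 0 14 0 0 0 -1;0 0 15 0 0 0 -1;0 0 15 0 0 0 -1")

```text
clock: 10.15
tcp_pos: [513.7, -225.6, 202.2]
tcp_rot: [-0.0, 0.213, 0.977, -0.0]
wrist_force: [-0.0, 0.8, -0.1]
grip_width: 39.7
finger_force: 12.0
```

Plug is entering without resistance; lower the last bit.

>>> jog_arm(increments="0 0 1 0 0 0 -1;0 0 2 0 0 0 -1;0 0 3 0 0 0 -1;0 0 3 0 0 0 -1;0 0 3 0 0 0 -1")

```text
clock: 10.78
tcp_pos: [513.7, -225.5, 199.3]
tcp_rot: [-0.0, 0.213, 0.977, -0.0]
wrist_force: [-0.9, -0.7, -1.1]
grip_width: 39.6
finger_force: 12.0
```

>>> jog_arm(increments="0 0 0.5 0 0 0 -1;0 0 0.5 0 0 0 -0.05;0 0 0.5 0 0 0 0.3;0 0 0.5 0 0 0 1;0 0 0 0 0 0 1;0 0 0 0 0 0 1;0 0 -20 0 0 0 1;0 0 -60 0 0 0 1;-30 0 -110 0 0 0 1;-60 0 -110 0 0 0 1;-60 0 -110 0 0 0 1")

```text
clock: 12.15
tcp_pos: [569.6, -250.8, 309.1]
tcp_rot: [0.0, 0.213, 0.977, -0.001]
wrist_force: [-0.6, -0.1, 0.9]
grip_width: 86.9
finger_force: 0.0
```

Run:
```python
from h import *
from scipy.optimize import least_squares
d,Rc,c=wrist("pics/w5.png")
print(models.place_of("lid","wrist")[:1],models.place_of("jug_rim","wrist")[:1],models.place_of("jug","wrist")[:1])
m=models.regions_of("lid","wrist")[0]["region"].astype(np.uint8)
cn=max(cv2.findContours(m,0,1)[0],key=len)[:,0,:]
P=np.array([ray(d,Rc,c,u,v,124.5)[:2] for u,v in cn if v<215])
f=least_squares(lambda q:np.hypot(*(P-q[:2]).T)-q[2],[513,-225,62],loss="soft_l1",f_scale=1); print("lid",f.x)
camera("scene");print(models.place_of("lid","scene")[:1],models.place_of("cap","scene")[:1])
cv2.imwrite("pics/s5.png",np.hstack([cv2.resize(camera("scene")["img"][190:320,290:420],(390,390)),cv2.resize(d["img"][:240,100:420],(400,300))[:300].copy() if 0 else cv2.resize(d["img"],(400,390))]))
to(560,23,330)
```

```text
[{'centre': [512.7, -225.7, 110.9], 'conf': 0.72}] [{'centre': [510.1, -224.9, 123.0], 'conf': 0.97}] [{'centre': [529.2, -227.8, -3.2], 'conf': 0.96}]
lid [ 515.94354919 -226.0278724    60.89638542]
[{'centre': [511.1, -225.4, 111.3], 'conf': 0.7}] [{'centre': [557.3, 17.5, 137.5], 'conf': 0.56}]
shift [120.9 245.3 -20.5] tcp [ 568.  -250.3  309.4] clock 12.6 q [-0.19  0.3   0.67  1.54 -0.19  1.36  1.64]
tool axes x [-0.909  0.416 -0.   ] y [0.416 0.909 0.   ] z [ 0.  0. -1.]
```

View pics/s5.png

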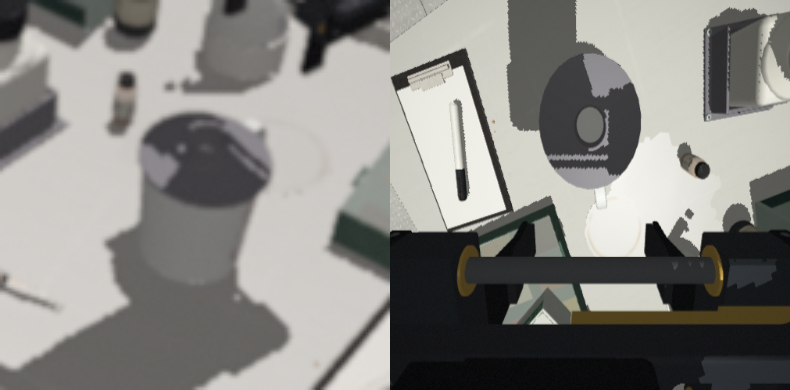

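>>> jog_arm(increments="12 42 -15 0 0 0.1 1;24 84 -15 0 0 0.2 1;36 126 -15 0 0 0.3 1;48 170 -15 0 0 0.4 1;56 200 -15 0 0 0.5 1;59 210 -15 0 0 0.5 1;59 210 -15 0 0 0.5 1;59 210 -15 0 0 0.5 1")

```text
clock: 13.6
tcp_pos: [601.7, -37.1, 324.5]
tcp_rot: [0.0, 0.448, 0.894, -0.0]
wrist_force: [-0.7, 0.1, -0.0]
grip_width: 86.8
finger_force: 0.0
```

Run:
```python
from h import *
from scipy.optimize import least_squares
d,Rc,c=wrist("pics/w6.png")
for n in ("cap","neck","bottle","caddy"): print(n,models.place_of(n,"wrist")[:1])
rr=models.regions_of("cap","wrist")
if rr:
    m=rr[0]["region"].astype(np.uint8); print(rr[0]["conf"],m.sum())
    cn=max(cv2.findContours(m,0,1)[0],key=len)[:,0,:]
    P=np.array([ray(d,Rc,c,u,v,170)[:2] for u,v in cn])
    f=least_squares(lambda q:np.hypot(*(P-q[:2]).T)-q[2],[560,22,27],loss="soft_l1",f_scale=1); print("cap",f.x,np.percentile(abs(f.fun),[50,80,95]))
to(560,22,210)
```

```text
cap [{'centre': [558.3, 26.0, 139.2], 'conf': 0.67}]
neck []
bottle []
caddy []
0.7 3246
cap [562.72451764  22.49892954  25.85420143] [0.2319561  0.43022623 0.58874329]
shift [ 71.2   0.9 114.3] tcp [601.9 -35.6 324.3] clock 13.9 q [-0.55  0.25  0.65  1.56 -0.15  1.38  0.76]
tool axes x [-0.598  0.801 -0.   ] y [ 0.801  0.598 -0.   ] z [ 0. -0. -1.]
```

View pics/w6.png

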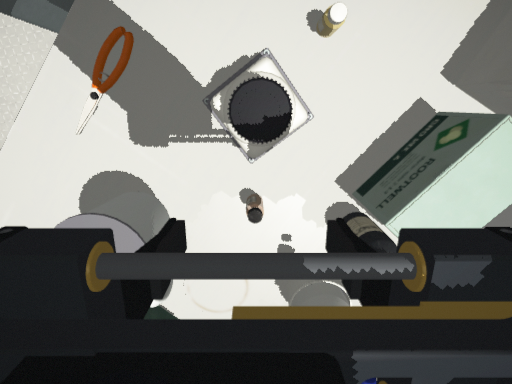

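>>> jog_arm(increments="40 2 0 0 0 0 1;71 2.5 10 0 0 0 1;71 2.5 45 0 0 0 1;71 2.5 80 0 0 0 1;71 2.5 105 0 0 0 1;71 2.5 113 0 0 0 1;71 2.5 113 0 0 0 1;71 2.5 113 0 0 0 0.3;71 2.5 113 0 0 0 -0.2;71 2.5 113 0 0 0 -1;71 2.5 113 0 0 0 -1;71 2.5 113 0 0 0 -1;71 2.5 113 0 0 0 -1", force=40)

```text
clock: 15.52
tcp_pos: [561.5, 23.4, 211.5]
tcp_rot: [0.0, 0.448, 0.894, 0.0]
wrist_force: [-1.4, 0.9, 3.9]
grip_width: 55.0
finger_force: 40.0
```

>>> jog_arm(increments="0 0 1.5 0 0 0 -1;0 0 3 0 0 0 -1;0 0 4.5 0 0 0 -1;0 0 5.2 0 0 0 -1;0 0 5.2 0 0 0 -1;0 0 5.2 0 0 0 -1")

```text
clock: 16.27
tcp_pos: [561.6, 23.4, 206.7]
tcp_rot: [0.0, 0.448, 0.894, 0.0]
wrist_force: [-3.1, -0.4, 8.8]
grip_width: 54.6
finger_force: 40.0
```

>>> jog_arm(increments="0 0 0.8 0 0 0 -1;0 0 0.8 0 0 0 -1;0 0 0.8 0 0 -0.1 -1;0 0 0.8 0 0 -0.2 -1")

```text
clock: 16.77
tcp_pos: [562.2, 23.4, 206.3]
tcp_rot: [0.001, 0.355, 0.935, 0.001]
wrist_force: [-1.2, -0.0, 9.6]
grip_width: 54.6
finger_force: 40.0
```

>>> jog_arm(increments="0 0 0 0 0 -0.12 -1;0 0 0 0 0 -0.24 -1;0 0 0 0 0 -0.36 -1;0 0 0 0 0 -0.48 -1;0 0 0 0 0 -0.6 -1;0 0 0 0 0 -0.72 -1;0 0 0 0 0 -0.84 -1;0 0 0 0 0 -0.86 -1;0 0 0 0 0 -0.86 -1;0 0 0 0 0 -0.86 -1")

```text
clock: 18.02
tcp_pos: [562.1, 23.4, 206.3]
tcp_rot: [0.001, -0.066, 0.998, 0.0]
wrist_force: [-1.1, -0.2, 9.6]
grip_width: 54.7
finger_force: 40.0
```

Run:
```python
from h import *
to(562,23,300);o=ctrl.get_obs();print(o["moment"],o["wrist_force"])
d=camera("scene");cv2.imwrite("pics/s7.png",cv2.resize(d["img"][150:280,230:360],None,fx=4,fy=4))
```

```text
shift [ -0.   -0.3 -93.7] tcp [562.1  23.4 206.3] clock 18.025 q [-0.52  0.23  0.46  1.81 -0.11  1.13  1.68]
tool axes x [-0.991 -0.131 -0.002] y [-0.131  0.991  0.   ] z [ 0.002  0.    -1.   ]
[-0.00428259  0.27566252  0.05785115] [-1.11331995 -0.20219673  9.56789256]
```

>>> jog_arm(increments="0 0 -3 0 0 0 -1;0 0 -6 0 0 0 -1;0 0 -9 0 0 0 -1;0 0 -12 0 0 0 -1;0 0 -12 0 0 0 -1")

```text
clock: 18.7
tcp_pos: [561.4, 23.4, 217.2]
tcp_rot: [-0.0, -0.066, 0.998, -0.0]
wrist_force: [-0.4, -0.8, -0.4]
grip_width: 54.9
finger_force: 40.0
```

>>> jog_arm(increments="0 0 -5 0 0 0 -1;0 0 -15 0 0 0 -1;0 0 -35 0 0 0 -1;0 0 -60 0 0 0 -1;0 0 -80 0 0 0 -1;0 0 -90 0 0 0 -1;0 0 -93 0 0 0 -1;0 0 -93 0 0 0 -1;0 0 -93 0 0 0 -1;0 0 -93 0 0 0 -1")

```text
clock: 19.95
tcp_pos: [561.3, 23.4, 309.7]
tcp_rot: [-0.0, -0.066, 0.998, -0.0]
wrist_force: [-0.2, -0.7, 0.2]
grip_width: 54.7
finger_force: 40.0
```

Run:
```python
from h import *
to(562,23,310)
d=camera("scene");cv2.imwrite("pics/s8.png",cv2.resize(d["img"][120:320,230:430],None,fx=2.9,fy=2.9))
for n in ("cap","neck","bottle","lid","jug"): print(n,models.place_of(n,"scene")[:1])
```

```text
shift [-0.7 -0.5 -0.3] tcp [561.3  23.4 309.7] clock 19.95 q [-0.54  0.15  0.47  1.68 -0.07  1.33  1.64]
tool axes x [-0.991 -0.131  0.001] y [-0.131  0.991 -0.   ] z [-0.001 -0.    -1.   ]
cap [{'centre': [558.3, 20.1, 237.7], 'conf': 0.53}]
neck [{'centre': [561.3, 20.7, 156.3], 'conf': 0.59}]
bottle [{'centre': [562.3, 22.8, 5.5], 'conf': 0.61}]
lid [{'centre': [512.5, -225.1, 112.4], 'conf': 0.8}]
jug [{'centre': [531.8, -231.5, -0.4], 'conf': 0.91}]
```

View pics/s8.png

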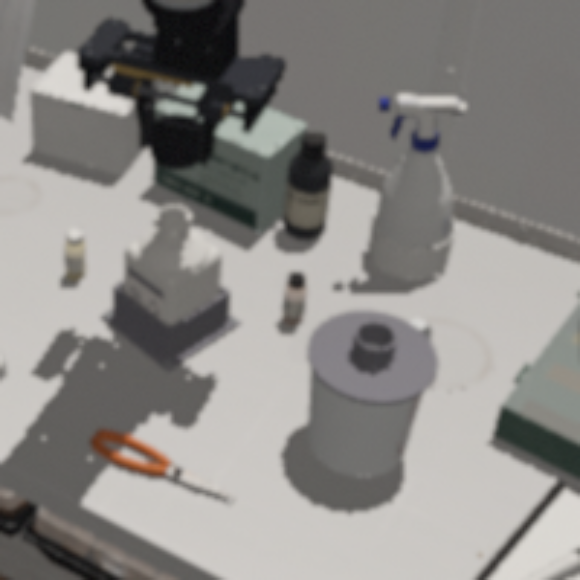

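The cap is held above the open neck (about pixel 180,140). The bottle stands in its caddy, and the lid sits level on the jug (370,350).

```bash
python3 -c "
from bench import order
print(order.sign_off())"
```

```text
the job is handed in; nothing more can be done
None
```

The job is handed in with the lid seated level on the jug and let go, the bottle open in its caddy, and the cap held level about 8 cm above the neck; I don't have the judge's verdict.

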